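# Third hand at the frame jig: tighten the hold-down, then press the rail against the stile

## Task

Be the third hand for screwing this frame corner: first turn the hold-down's black T-handle clockwise until it clicks. Then set the rail with the pocket holes flat on the board, holes up, its side along the low aluminium fence and its pocket-hole end square against the stile. Press that end on the stile with a steady push of about 14 N and finish while still holding it so, leaving the other things where they are.

Things in the scene. Friction and masses are not known exactly. Their poses are not given: they have to be found in the camera images.
- jig: Assembly board, fixed to the bench: plywood 330 x 540 x 18 mm. Origin: on the bench surface (the board's underside, z = 0), 30 mm from the board's middle; +x is away from the robot, +y to the left along the fence. The board's top is 18 mm above the origin and spans x -165..165, y -300..240 mm. On it lies the low fence, an aluminium flat bar along y, 30 wide and 10 mm high above the board; its working face is at x = +100 mm and looks to -x. All of it is rigid and fixed.
- fence_face (a point): Point at the foot of the fence's working face (jig frame x 100, y -50 mm), at board-top height. Axes as the jig: the face looks to -x, the fence runs along y and is 10 mm high: a gripper finger can pass above it. Rubbing hard on the fence eats part of a push along it: keep the rail just touching.
- stile_face (a point): Point on the stile's side face where the middle of the rail's end belongs: 22.5 mm above the board and 22.5 mm in front of the fence face (jig frame x 77.5, y 80, z 40.5 mm). The stile is a rigid fixed pine batten 45 x 45 x 300 mm lying on the board along the jig's x, its far end against the fence; the face looks to the jig's -y. Axes as the jig.
- rail_mid (a point): Centre of the loose rail, a pine batten 260 x 45 x 45 mm, 0.2 to 0.4 kg, lying on the board in front of the fence; x runs along the rail towards the end with the pocket holes, z up (its top is 22.5 mm above this point). Two dark oblong pocket holes show in its top face near that end. When seated its x axis points along the jig's +y. To clear the fence, grip it across its 45 mm width in its upper part, fingertips more than 10 mm above the board.
- rail_end (a point): Centre of the rail's end face at the pocket holes, 130 mm along x from rail_mid.
- tee_grip (a point): Grip point of the hold-down's black T-handle, on its vertical turning axis, 8 mm below the handle's top (106 mm above the bench). The handle is a bar 64 long (x axis), 14 thick (y axis), 28 mm tall; its underside is 10 mm above the steel hold-down arm (hub 18 mm across between), which reaches over the stile, and the vertical axis stands about 55 mm beyond the stile's middle on its +y side. Position along the stile and swivel vary.
- tee (a joint): Turn of the T-handle, rad, 0 as found (finger-tight), growing clockwise seen from above. It resists with up to about 0.22 N m as it climbs to the detent at 0.55, then snaps over by itself (the click) and rests at 1.1; its end stop is at 1.15.
- screw_tray: Bystander: small open grey plastic tray of screws, 62 x 75 x 26 mm, on the board beyond the stile; origin under its middle.
- offcut: Bystander: plain pine offcut 160 x 45 x 45 mm without pocket holes, on the bench to the right; origin under its middle, x along it.
- driver: Bystander: cordless driver, 240 mm tall, standing on its battery on the bench to the left; origin under the battery's middle.
- square: Bystander: try square, wooden stock 115 mm with a steel blade 200 mm long, lying on the bench to the left; origin under the stock's middle.
- stile: The stile (see stile_face), with which the pressing contact is made; origin at the jig's origin raised by 18 mm, axes as the jig.
- rail: The loose rail; origin under its middle, axes as rail_mid.

How it is judged:
By the outcome, as a careful person would: the job done as asked, in the order asked, and still so for the second after the job is handed in, while the arm keeps its last pose, push and grip.
It also fails if it takes over 59 s, if anything falls off the work surface, if the arm or the gripper's body presses on something with over 40 N, if the wrist force passes 120 N, or if a joint passes its speed limit or range.

## Robot

A 6-joint arm with a two-finger parallel gripper is mounted at the origin on the work surface. World frame = base frame: x ahead of the robot, y to its left, z up, the work surface at z = 0. Lengths are in m, angles in degrees, forces in N, time in s.
With the tool pointing down it reaches from about 0.35 to 0.875 m from the base axis. Payload 4.2 kg.
Tool frame: the origin (TCP) lies at the very end of the fingers, on their centre line; the grasp point (between the pads) lies 19 mm behind it; z points along the fingers, y is the line along which they close (so a half turn about z gives the same grasp; the last joint's range is limited). The gripper opens to 87 mm and grips with 3 to 60 N. Pads are 19 mm wide; open, the fingers measure 117 mm over their backs; the gripper's body (75 mm by 190 mm) begins 51 mm behind the grasp point.
Start: joints at [-58.866, 22.042, 0.453, 0, -68.411, -14.817], TCP at [0.176, -0.6, 0.223] pointing down, gripper open.
Joint ranges: [-179.83, 179.83], [-69.29, 118.12], [-61.27, 80.66], [-181.25, 117.63], [-171.15, -9.14], [-177.46, 177.46]. Speed limits (degrees/s): [159.86, 159.86, 180, 180, 180, 180].

## Interface

Orientations are given as a 3x3 rotation matrix whose columns are the frame's x, y, z axes.
In Python, from station import monitor, cams, ticket gives the robot as it stands.
- The arm moves only by the tool drive_tool, never from a script. Its argument "moves" is a list of rows, each an object with "delta_pos": the shift along the tool's x, y, z in mm, a list of three; "turn": the turn about the tool's z in rad; "claw": the opening, from 0 (shut) to 1 (fully open). A call has 1 to 12 rows; each row shifts and turns the commanded pose from where the row before left it, along the tool's axes as they then stand; what a row does not reach is not made up. A row lasts 1/8 s, in which the tool goes at most 62.5 mm and 10.7 degrees, less where a joint would pass 70% of its speed; a pose out of reach is approached as far as the arm can. A call is refused whole if a number of a shift passes 62.5 or a number of a turn 0.188, either way. A call with a gripper value outside its range is refused whole. The fingers move at their own pace and stop on an object; the grip force is fixed at half the most. Time passes only in rows, so rows that do not move let the fingers close. It gives the time, the measured TCP pose, the force, the opening and the grip force at its end, in the units of the state.
- monitor.sense(): the state, without advancing time (a new reading comes with each control period).
- cams.capture(name): name is "side" or "top"; returns a dict with "color" (384x512x3 uint8, red, green, blue), "range_z" (384x512 float32, m along the optical axis (not along the pixel's ray), 0 where there is no reading), "vertical_fov" (degrees; the focal length in pixels is half the picture's height over the tangent of half this angle, whatever the lens; pixels are square), "cx", "cy" (the principal point, pixels), "extrinsics" (4x4, takes a point from camera to world coordinates). Camera axes: x right, y down, z forward; pixel columns grow to the right and rows downward; lengths in m; the calibration is good to about 2 mm. A picture is of the moment at which its call begins.
- ticket.finish_job(): hands the job in; it is judged then, once.
The state is a dict: "time_s": time; "joints": joint angles; "joint_velocities": joint speeds; "effort": joint torques, N m; "tcp_pos": TCP position; "ee_rot": TCP orientation; "wrist_force": force on the tool from outside, world axes, zero at the start; "moment": the same for the moment, N m; "gripper_width": opening from 0.0 (shut) to 1.0 (fully open); "gripper_force": force on a finger pad.
Only numpy, scipy, OpenCV 4.12 (cv2) and the standard library are available. Lean on these libraries where they do the work, as an engineer would, in place of code of your own. Each camera call takes 0.05 s, during which the arm holds its last target. There are 200 camera calls.

## Working session

There is one attempt and no reset: what is moved stays moved. The work goes in short steps, Python scripts to look and compute and a tool call to move; the robot and the scene stay as the last step left them, time stands still between calls to the robot, and variables do not carry over. Pictures are saved under pics/ and viewed, at most 10 in all, crops included, and the job is handed in when it is done.

Besides the shell and the picture viewer there is one more tool, called as a command line: name --argument value ..., lists and objects as JSON in quotes. drive_tool: Moves the arm, as the interface text tells. Its arguments: {"type":"object","properties":{"moves":{"type":"array","items":{"type":"object","properties":{"delta_pos":{"type":"array","items":{"type":"number"}},"turn":{"type":"number"},"claw":{"type":"number"}}}}},"required":["moves"]}

```bash
mkdir -p pics
cat > h.py <<'E'
from station import monitor, cams, ticket
import numpy as np, cv2
def shot(n,fn=None):
    c=cams.capture(n)
    if fn: cv2.imwrite('pics/'+fn,c['color'][:,:,::-1])
    return c
def cloud(c):
    H,W=c['range_z'].shape; f=H/2/np.tan(np.radians(c['vertical_fov'])/2)
    v,u=np.mgrid[:H,:W]; z=c['range_z']
    P=np.stack([(u-c['cx'])/f*z,(v-c['cy'])/f*z,z],-1)
    E=np.array(c['extrinsics']); return P@E[:3,:3].T+E[:3,3]
E
python3 - <<'E'
from h import *
for n in('top','side'):
    c=shot(n,n+'1.png'); np.savez(n+'1.npz',P=cloud(c),C=c['color']); print(n,c['vertical_fov'],c['cx'],c['cy'],np.round(c['extrinsics'],3).tolist())
s=monitor.sense(); print({k:np.round(v,3).tolist() for k,v in s.items()})
E
```

```text
top 44.18943209087828 256.2253979429757 195.55993122458494 [[0.021, -0.997, 0.074, 0.404], [-1.0, -0.021, -0.0, 0.01], [0.002, -0.074, -0.997, 1.851], [0.0, 0.0, 0.0, 1.0]]
side 54.97285209796559 257.2707319005838 200.873187127822 [[-0.785, -0.43, 0.447, -0.065], [-0.619, 0.567, -0.543, 0.717], [-0.02, -0.703, -0.711, 1.004], [0.0, 0.0, 0.0, 1.0]]
{'time_s': 0.1, 'joints': [-58.867, 22.088, 0.39, -0.025, -68.413, -14.818], 'joint_velocities': [0.009, -0.075, 0.087, 0.058, 0.048, 0.072], 'effort': [0.0, -39.169, 18.794, 4.232, 0.013, -0.0], 'tcp_pos': [0.175, -0.599, 0.222], 'ee_rot': [[-0.96, -0.281, -0.001], [-0.281, 0.96, 0.002], [0.0, 0.002, -1.0]], 'wrist_force': [0.018, -0.39, -0.155], 'moment': [0.034, 0.063, 0.034], 'gripper_force': 0.0, 'gripper_width': 0.997}
```

View pics/top1.png

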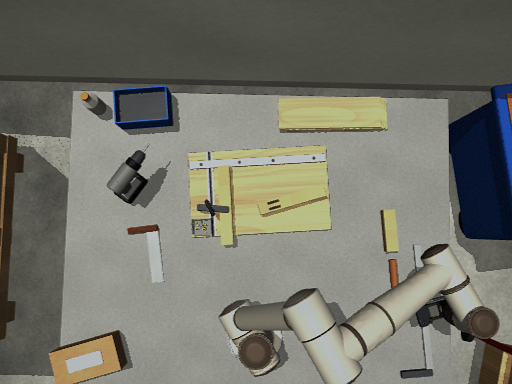

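View pics/side1.png

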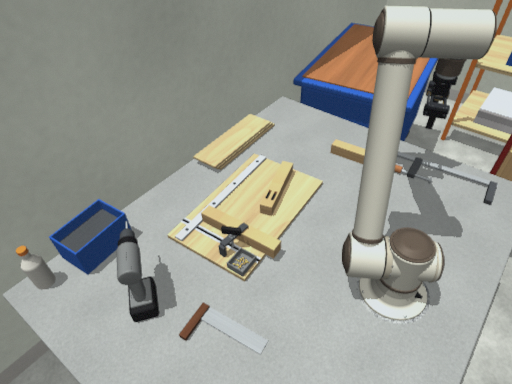

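The top view shows the board at cols 188–331 and rows 146–238, with the fence near row 160. The stile is at col 225, the T-handle at about (212,209), and the rail runs from (258,210), its pocket-hole end, to (327,198). Next I'll measure them from depth.

```bash
python3 - <<'E'
from h import *
def pts(name):
    d=np.load(name+'1.npz'); return d['P'],d['C']
def rect(m,P):
    q=P[m]; r=cv2.minAreaRect((q[:,:2]*1000).astype(np.float32)); return len(q),np.round(r[0],1),np.round(r[1],1),round(r[2],2),np.round(np.median(q[:,2])*1000,1)
def big(m):
    n,l,s,_=cv2.connectedComponentsWithStats(m.astype(np.uint8)); 
    return [l==i for i in np.argsort(-s[1:,4])[:3]+1 if s[i,4]>20]
for n in('top','side'):
    P,C=pts(n); x,y,z=np.moveaxis(P,-1,0)
    roi=(x>.3)&(x<.75)&(y>-.4)&(y<.35)
    print(n)
    for nm,lo,hi in(('board',.012,.022),('fence',.0245,.0325),('63mm',.055,.069),('tee',.106,.122),('teearm',.07,.1)):
        for m in big(roi&(z>lo)&(z<hi)): print(nm,rect(m,P),C[m].mean(0).round())
    hsv=cv2.cvtColor(C,cv2.COLOR_RGB2HSV)
    dark=roi&(z>.05)&(z<.07)&(hsv[...,2]<110)
    for m in big(dark): print('dark',rect(m,P),np.argwhere(m).mean(0))
E
python3 - <<'E'
import cv2
a=cv2.imread('pics/top1.png')[140:250,180:340]; cv2.imwrite('pics/crop1.png',cv2.resize(a,None,fx=5,fy=5,interpolation=cv2.INTER_CUBIC))
E
```

```text
top
board (4178, array([538.7, -83.1]), array([276.7, 380.5]), 4.38, np.float64(17.4)) [180. 178. 123.]
board (1131, array([514.3, 210.3]), array([270. , 111.7]), 4.59, np.float64(17.6)) [163. 160. 121.]
board (836, array([706.4,  11.1]), array([ 45.7, 537.4]), 4.7, np.float64(17.6)) [180. 177. 126.]
fence (530, array([677.9, -22.2]), array([ 40.1, 436.6]), 3.97, np.float64(28.0)) [178. 182. 183.]
fence (110, array([654.8, 231.6]), array([40.8, 86. ]), 7.89, np.float64(28.4)) [175. 179. 175.]
fence (26, array([405. , 225.2]), array([33.6, 23.3]), 83.07, np.float64(27.6)) [135. 132. 102.]
63mm (782, array([500.1, 127.1]), array([298.2,  45.6]), 4.51, np.float64(63.0)) [179. 178. 115.]
63mm (705, array([ 527.2, -125.5]), array([ 45.4, 260. ]), 17.36, np.float64(62.5)) [173. 170. 110.]
tee (59, array([486. , 179.8]), array([61. , 12.8]), 28.35, np.float64(114.3)) [28. 28. 28.]
teearm (103, array([484.6, 142.4]), array([72. , 29.4]), 88.44, np.float64(76.8)) [75. 76. 71.]
teearm (56, array([489. , 208.5]), array([39.4, 22.9]), 89.96, np.float64(75.7)) [70. 72. 72.]
dark (24, array([495. 
[... 670 characters left out ...]
[71. 73. 72.]
63mm (608, array([ 528.4, -126.5]), array([ 46.8, 266.3]), 17.27, np.float64(64.1)) [199. 183. 130.]
63mm (471, array([420.4, 121.1]), array([139. ,  49.4]), 5.63, np.float64(63.7)) [208. 196. 138.]
63mm (440, array([578.4, 133. ]), array([152.1,  47.1]), 4.66, np.float64(63.9)) [213. 195. 140.]
tee (90, array([487.8, 182.2]), array([62.2, 14.9]), 30.12, np.float64(114.0)) [55. 53. 48.]
teearm (146, array([487.7, 193.8]), array([62.7, 38. ]), 66.47, np.float64(78.3)) [72. 75. 75.]
teearm (53, array([482.3, 138.9]), array([28.9, 53. ]), 11.47, np.float64(76.9)) [96. 95. 90.]
dark (37, array([488.9, 228.9]), array([24. , 11.2]), 0.47, np.float64(64.1)) [247.45945946 222.05405405]
```

View pics/crop1.png

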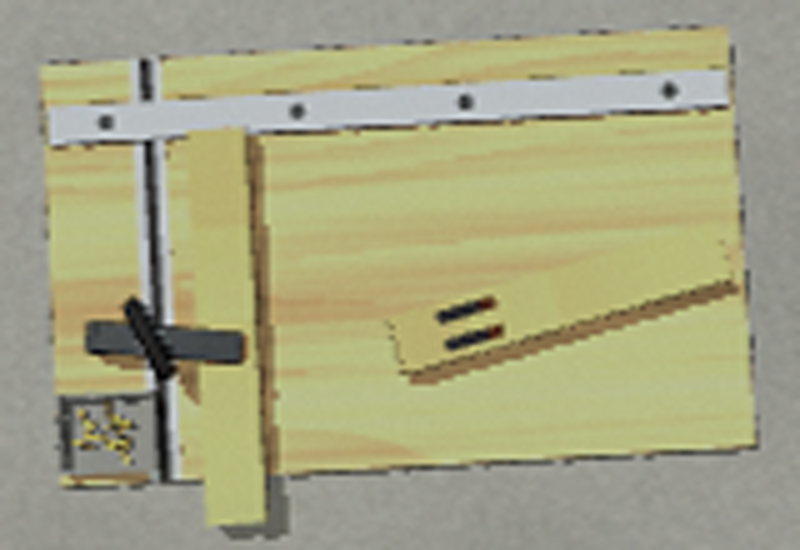

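The crop confirms the layout. The tee bar runs from (130,303) to (168,375) in the crop, and the pocket holes are at the rail's left, lower end.

| Item | Position (mm) | Yaw |
|---|---|---|
| Tee | (487,181) | 29° |
| Jig origin | (558,29) | 4.5° |
| Rail | (528,-126) | 107.4° |
| Rail when seated | (639,-15) | 94.5° |

I'll start with the wrist turn.

drive_tool --moves '[{"turn": 0.186, "claw": 1}, {"turn": 0.186}, {"turn": 0.186}, {"turn": 0.186}, {"turn": 0.186}, {"turn": 0.186}, {"turn": 0.186}, {"turn": 0.186}, {"turn": 0.186}, {"turn": 0.186}, {"turn": 0.186}, {"turn": 0.186}]'

```text
invalid input
```

```bash
cat >> h.py <<'E'
def st():
    s=monitor.sense(); R=np.array(s['ee_rot']); print('t',s['time_s'],'q',np.round(s['joints'],1),'tcp',np.round(np.array(s['tcp_pos'])*1000,1),'yawy',round(np.degrees(np.arctan2(R[1,1],R[0,1])),2),'F',np.round(s['wrist_force'],1),'M',np.round(s['moment'],2),'grip',round(s['gripper_width']*87,1),round(s['gripper_force'],1))
    return s
def need(xyz,yaw=None):
    s=st(); R=np.array(s['ee_rot']); print('tool delta mm',np.round(R.T@(np.array(xyz)-np.array(s['tcp_pos'])*1000),1))
    if yaw is not None: print('turn(cw+)',round(np.radians((np.degrees(np.arctan2(R[1,1],R[0,1]))-yaw+180)%360-180),3))
E
python3 -c "
from h import *
need((487,181,222),-61)"
```

```text
t 0.1 q [-58.9  22.1   0.4  -0.  -68.4 -14.8] tcp [ 175.5 -599.3  221.6] yawy 106.31 F [ 0.  -0.4 -0.2] M [0.03 0.06 0.03] grip 86.7 0.0
tool delta mm [-518.1  661.5    0.8]
turn(cw+) 2.92
```

drive_tool --moves '[{"delta_pos": [0, 0, 0], "turn": 0.186, "claw": 1}, {"delta_pos": [0, 0, 0], "turn": 0.186, "claw": 1}, {"delta_pos": [0, 0, 0], "turn": 0.186, "claw": 1}, {"delta_pos": [0, 0, 0], "turn": 0.186, "claw": 1}, {"delta_pos": [0, 0, 0], "turn": 0.186, "claw": 1}, {"delta_pos": [0, 0, 0], "turn": 0.186, "claw": 1}, {"delta_pos": [0, 0, 0], "turn": 0.186, "claw": 1}, {"delta_pos": [0, 0, 0], "turn": 0.186, "claw": 1}, {"delta_pos": [0, 0, 0], "turn": 0.186, "claw": 1}, {"delta_pos": [0, 0, 0], "turn": 0.186, "claw": 1}, {"delta_pos": [0, 0, 0], "turn": 0.186, "claw": 1}, {"delta_pos": [0, 0, 0], "turn": 0.186, "claw": 1}]'

```text
time_s: 1.6
tcp_pos: [0.1755, -0.5994, 0.2219]
ee_rot: [[0.373, 0.928, -0.0], [0.928, -0.373, 0.001], [0.001, -0.001, -1.0]]
wrist_force: [0.3, 0.2, 0.1]
gripper_width: 1.004
gripper_force: 0.0
```

```bash
python3 -c "
from h import *
need((487,181,222),-61)"
```

```text
t 1.6 q [ -58.9   22.1    0.4   -0.   -68.4 -143.1] tcp [ 175.5 -599.4  221.9] yawy -21.92 F [0.3 0.2 0.1] M [-0.11  0.05  0.03] grip 87.4 0.0
tool delta mm [ 8.403e+02 -2.400e+00  8.000e-01]
turn(cw+) 0.682
```

drive_tool --moves '[{"delta_pos": [0, 0, 0], "turn": -0.186, "claw": 1}, {"delta_pos": [0, 0, 0], "turn": -0.186, "claw": 1}, {"delta_pos": [0, 0, 0], "turn": -0.186, "claw": 1}, {"delta_pos": [0, 0, 0], "turn": -0.186, "claw": 1}, {"delta_pos": [0, 0, 0], "turn": -0.186, "claw": 1}, {"delta_pos": [0, 0, 0], "turn": -0.186, "claw": 1}, {"delta_pos": [0, 0, 0], "turn": -0.186, "claw": 1}, {"delta_pos": [0, 0, 0], "turn": -0.186, "claw": 1}, {"delta_pos": [0, 0, 0], "turn": -0.186, "claw": 1}, {"delta_pos": [0, 0, 0], "turn": -0.186, "claw": 1}, {"delta_pos": [0, 0, 0], "turn": -0.186, "claw": 1}, {"delta_pos": [0, 0, 0], "turn": -0.186, "claw": 1}]'

```text
time_s: 3.1
tcp_pos: [0.1755, -0.5995, 0.2219]
ee_rot: [[-0.958, -0.287, -0.0], [-0.287, 0.958, 0.001], [0.0, 0.001, -1.0]]
wrist_force: [-1.1, 1.1, 0.0]
gripper_width: 1.003
gripper_force: 0.0
```

drive_tool --moves '[{"delta_pos": [0, 0, 0], "turn": -0.18, "claw": 1}, {"delta_pos": [0, 0, 0], "turn": -0.046, "claw": 1}]'

```text
time_s: 3.35
tcp_pos: [0.1755, -0.5995, 0.2219]
ee_rot: [[-0.871, -0.491, -0.0], [-0.491, 0.871, 0.001], [-0.0, 0.001, -1.0]]
wrist_force: [0.2, 0.1, -0.2]
gripper_width: 0.995
gripper_force: 0.0
```

```bash
python3 -c "
from h import *
need((487,181,222),119)"
```

```text
t 3.35 q [-58.9  22.1   0.4  -0.  -68.4  -1.7] tcp [ 175.5 -599.5  221.9] yawy 119.39 F [ 0.2  0.1 -0.2] M [ 0.03 -0.02 -0.05] grip 86.6 0.0
tool delta mm [-654.4  527.1    0.7]
turn(cw+) 0.007
```

drive_tool --moves '[{"delta_pos": [-30, 24, 0], "turn": 0, "claw": 1}, {"delta_pos": [-41, 33, 0], "turn": 0, "claw": 1}, {"delta_pos": [-41, 33, 0], "turn": 0, "claw": 1}, {"delta_pos": [-41, 33, 0], "turn": 0, "claw": 1}, {"delta_pos": [-41, 33, 0], "turn": 0, "claw": 1}, {"delta_pos": [-41, 33, 0], "turn": 0, "claw": 1}, {"delta_pos": [-41, 33, 0], "turn": 0, "claw": 1}, {"delta_pos": [-41, 33, 0], "turn": 0, "claw": 1}, {"delta_pos": [-41, 33, 0], "turn": 0, "claw": 1}, {"delta_pos": [-41, 33, 0], "turn": 0, "claw": 1}, {"delta_pos": [-41, 33, 0], "turn": 0, "claw": 1}, {"delta_pos": [-41, 33, 0], "turn": 0, "claw": 1}]'

```text
time_s: 4.85
tcp_pos: [0.4061, -0.0253, 0.2225]
ee_rot: [[-0.872, -0.489, 0.0], [-0.489, 0.872, 0.0], [-0.0, 0.0, -1.0]]
wrist_force: [0.3, -0.9, 0.0]
gripper_width: 1.002
gripper_force: 0.0
```

drive_tool --moves '[{"delta_pos": [-41, 33, 0], "turn": 0, "claw": 1}, {"delta_pos": [-41, 33, 0], "turn": 0, "claw": 1}, {"delta_pos": [-41, 33, 0], "turn": 0, "claw": 1}, {"delta_pos": [-30, 24, 0], "turn": 0, "claw": 1}, {"delta_pos": [0, 0, 20], "turn": 0, "claw": 1}, {"delta_pos": [0, 0, 20], "turn": 0, "claw": 1}, {"delta_pos": [0, 0, 20], "turn": 0, "claw": 0.7}]'

```text
time_s: 5.72
tcp_pos: [0.479, 0.1551, 0.1615]
ee_rot: [[-0.872, -0.489, -0.001], [-0.489, 0.872, -0.0], [0.001, 0.0, -1.0]]
wrist_force: [0.7, -1.0, 0.7]
gripper_width: 0.948
gripper_force: 0.0
```

```bash
python3 -c "
from h import *
need((487,181,87),119)
c=shot('side','side2.png'); a=c['color'][180:300,170:330,::-1]
cv2.imwrite('pics/crop2.png',cv2.resize(a,None,fx=5,fy=5,interpolation=cv2.INTER_CUBIC))"
```

```text
t 5.725 q [ 36.4  13.5 -21.4  -0.  -55.1 -97.1] tcp [479.  155.1 161.5] yawy 119.28 F [ 0.7 -1.   0.7] M [ 0.    0.08 -0.02] grip 82.4 0.0
tool delta mm [-19.7  18.7  74.5]
turn(cw+) 0.005
```

View pics/crop2.png

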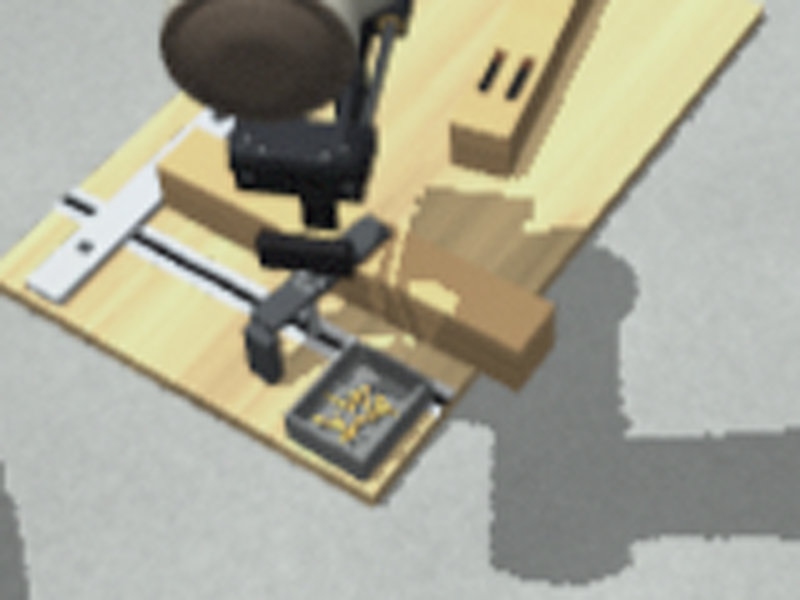

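The fingers are above and short of the handle, which sits at crop pixel (310,250). I'll align, lower and close.

drive_tool --moves '[{"delta_pos": [-20, 18.5, 0], "turn": 0.005, "claw": 0.7}, {"delta_pos": [0, 0, 20], "turn": 0, "claw": 0.6}, {"delta_pos": [0, 0, 24], "turn": 0, "claw": 0.6}, {"delta_pos": [0, 0, 20], "turn": 0, "claw": 0.6}, {"delta_pos": [0, 0, 10], "turn": 0, "claw": 0.6}, {"delta_pos": [0, 0, 0], "turn": 0, "claw": 0.6}, {"delta_pos": [0, 0, 0], "turn": 0, "claw": 0.35}, {"delta_pos": [0, 0, 0], "turn": 0, "claw": 0.3}]'

```text
time_s: 6.78
tcp_pos: [0.4882, 0.1813, 0.0894]
ee_rot: [[-0.875, -0.485, 0.001], [-0.485, 0.875, 0.001], [-0.002, 0.0, -1.0]]
wrist_force: [0.4, -0.3, 0.1]
gripper_width: 0.446
gripper_force: 0.0
```

```bash
python3 -c "
from h import *
need((487,181,88),119)"
```

```text
t 6.775 q [ 38.2  20.1 -24.4   0.  -45.5 -99.3] tcp [488.2 181.3  89.4] yawy 118.98 F [ 0.4 -0.3  0.1] M [-0.05 -0.01 -0.03] grip 38.8 0.0
tool delta mm [1.2 0.4 1.4]
turn(cw+) -0.0
```

drive_tool --moves '[{"delta_pos": [1, 0, 1], "turn": 0, "claw": 0.25}, {"delta_pos": [0, 0, 0], "turn": 0, "claw": 0.2}, {"delta_pos": [0, 0, 0], "turn": 0, "claw": 0.16}, {"delta_pos": [0, 0, 0], "turn": 0, "claw": 0.1}, {"delta_pos": [0, 0, 0], "turn": 0, "claw": 0.05}, {"delta_pos": [0, 0, 0], "turn": 0, "claw": 0}]'

```text
time_s: 7.52
tcp_pos: [0.4878, 0.1803, 0.0882]
ee_rot: [[-0.875, -0.485, 0.002], [-0.485, 0.875, 0.0], [-0.002, -0.001, -1.0]]
wrist_force: [4.5, -6.3, 2.2]
gripper_width: 0.162
gripper_force: 30.0
```

```bash
python3 -c "
from h import *
st()"
```

```text
t 7.525 q [ 38.2  20.1 -24.6   0.1 -45.2 -99.3] tcp [487.8 180.3  88.2] yawy 119.0 F [ 4.5 -6.3  2.2] M [-1.41 -1.03 -0.01] grip 14.1 30.0
```

drive_tool --moves '[{"delta_pos": [0, -1, 0], "turn": 0, "claw": 0}, {"delta_pos": [0, 0, 0], "turn": 0.1, "claw": 0}, {"delta_pos": [0, 0, 0], "turn": 0.1, "claw": 0}, {"delta_pos": [0, 0, 0], "turn": 0.1, "claw": 0}]'

```text
time_s: 8.02
tcp_pos: [0.4876, 0.1804, 0.0884]
ee_rot: [[-0.979, -0.203, 0.001], [-0.203, 0.979, 0.001], [-0.001, 0.001, -1.0]]
wrist_force: [-2.5, 2.1, 6.7]
gripper_width: 0.158
gripper_force: 30.0
```

```bash
python3 -c "
from h import *
st()"
```

```text
t 8.025 q [  38.2   20.1  -24.5   -0.   -45.3 -116.5] tcp [487.6 180.4  88.4] yawy 101.7 F [-2.5  2.1  6.7] M [0.39 0.67 0.22] grip 13.7 30.0
```

Resistance of 0.22 N m is showing, so I'll keep turning.

drive_tool --moves '[{"delta_pos": [0, 0, 0], "turn": 0.1, "claw": 0}, {"delta_pos": [0, 0, 0], "turn": 0.1, "claw": 0}, {"delta_pos": [0, 0, 0], "turn": 0.1, "claw": 0}, {"delta_pos": [0, 0, 0], "turn": 0.12, "claw": 0}, {"delta_pos": [0, 0, 0], "turn": 0.12, "claw": 0}, {"delta_pos": [0, 0, 0], "turn": 0.12, "claw": 0}, {"delta_pos": [0, 0, 0], "turn": 0.12, "claw": 0}, {"delta_pos": [0, 0, 0], "turn": 0.02, "claw": 0}, {"delta_pos": [0, 0, 0], "turn": 0, "claw": 0}]'

```text
time_s: 9.15
tcp_pos: [0.4887, 0.1806, 0.0896]
ee_rot: [[-0.83, 0.558, 0.003], [0.558, 0.83, 0.001], [-0.002, 0.003, -1.0]]
wrist_force: [1.3, 1.4, 2.9]
gripper_width: 0.207
gripper_force: 1.5
```

```bash
python3 -c "
from h import *
st()"
```

```text
t 9.15 q [ 3.820e+01  2.000e+01 -2.440e+01  1.000e-01 -4.530e+01 -1.622e+02] tcp [488.7 180.6  89.6] yawy 56.1 F [1.3 1.4 2.9] M [-0.06  0.24 -0.09] grip 18.0 1.5
```

drive_tool --moves '[{"delta_pos": [0, 0, 0], "turn": 0, "claw": 0}, {"delta_pos": [0, 0, 0], "turn": 0, "claw": 0}]'

```text
time_s: 9.4
tcp_pos: [0.4886, 0.1805, 0.0893]
ee_rot: [[-0.83, 0.558, 0.003], [0.558, 0.83, 0.001], [-0.002, 0.003, -1.0]]
wrist_force: [0.4, 0.7, 0.4]
gripper_width: 0.168
gripper_force: 0.0
```

```bash
python3 -c "
from h import *
st()"
```

```text
t 9.4 q [ 3.820e+01  2.000e+01 -2.450e+01  1.000e-01 -4.530e+01 -1.622e+02] tcp [488.6 180.5  89.3] yawy 56.06 F [0.4 0.7 0.4] M [ 0.02 -0.1  -0.01] grip 14.6 0.0
```

drive_tool --moves '[{"delta_pos": [0, 0, 0], "turn": 0, "claw": 0.6}, {"delta_pos": [0, 0, 0], "turn": 0, "claw": 0.6}, {"delta_pos": [0, 0, 0], "turn": 0, "claw": 0.6}, {"delta_pos": [0, 0, -20], "turn": 0, "claw": 0.6}, {"delta_pos": [0, 0, -30], "turn": 0, "claw": 0.6}, {"delta_pos": [0, 0, -30], "turn": -0.18, "claw": 0.8}, {"delta_pos": [0, 0, -20], "turn": -0.18, "claw": 1}, {"delta_pos": [0, 0, 0], "turn": -0.18, "claw": 1}, {"delta_pos": [0, 0, 0], "turn": -0.18, "claw": 1}, {"delta_pos": [0, 0, 0], "turn": -0.18, "claw": 1}, {"delta_pos": [0, 0, 0], "turn": -0.18, "claw": 1}, {"delta_pos": [0, 0, 0], "turn": -0.18, "claw": 1}]'

```text
time_s: 10.9
tcp_pos: [0.4869, 0.1793, 0.1869]
ee_rot: [[-0.783, -0.622, -0.001], [-0.622, 0.783, -0.001], [0.002, 0.0, -1.0]]
wrist_force: [-0.1, 0.7, -0.3]
gripper_width: 0.998
gripper_force: 0.0
```

drive_tool --moves '[{"delta_pos": [0, 0, 0], "turn": -0.18, "claw": 1}, {"delta_pos": [0, 0, 0], "turn": -0.18, "claw": 1}, {"delta_pos": [0, 0, 0], "turn": -0.18, "claw": 1}, {"delta_pos": [0, 0, 0], "turn": -0.18, "claw": 1}, {"delta_pos": [0, 0, 0], "turn": -0.18, "claw": 1}, {"delta_pos": [0, 0, 0], "turn": -0.18, "claw": 1}, {"delta_pos": [0, 0, 0], "turn": -0.13, "claw": 1}]'

```text
time_s: 11.78
tcp_pos: [0.4869, 0.1793, 0.1869]
ee_rot: [[0.304, -0.953, -0.001], [-0.953, -0.304, -0.001], [0.0, 0.002, -1.0]]
wrist_force: [-0.2, 0.4, 0.4]
gripper_width: 0.999
gripper_force: 0.0
```

```bash
python3 -c "
from h import *
need((528,-126,120),-162.6)
for n in('side','top'):
    c=shot(n); P=cloud(c); x,y,z=np.moveaxis(P,-1,0)
    m=(np.hypot(x-.487,y-.181)<.045)&(z>.106)&(z<.122); q=P[m]
    print(n,m.sum(), cv2.minAreaRect((q[:,:2]*1000).astype(np.float32)) if m.sum()>5 else '')
"
```

```text
t 11.775 q [ 38.1  13.5 -17.3  -0.  -59.2 -20.4] tcp [486.9 179.3 186.9] yawy -162.28 F [-0.2  0.4  0.4] M [0.03 0.12 0.  ] grip 86.9 0.0
tool delta mm [303.3  53.7  67.1]
turn(cw+) 0.006
side 80 ((487.3511962890625, 181.56515502929688), (13.884449005126953, 64.38465118408203), 54.99729919433594)
top 3
```

The handle went from 29° to -35°, which is 1.1 rad, so it has clicked. Next is the rail.

drive_tool --moves '[{"delta_pos": [40, 7, 0], "turn": 0.006, "claw": 1}, {"delta_pos": [50, 9, 0], "turn": 0, "claw": 1}, {"delta_pos": [50, 9, 0], "turn": 0, "claw": 1}, {"delta_pos": [50, 9, 0], "turn": 0, "claw": 1}, {"delta_pos": [50, 9, 0], "turn": 0, "claw": 1}, {"delta_pos": [40, 7, 0], "turn": 0, "claw": 1}, {"delta_pos": [23, 4, 20], "turn": 0, "claw": 1}, {"delta_pos": [0, 0, 40], "turn": 0, "claw": 1}, {"delta_pos": [0, 0, 30], "turn": 0, "claw": 1}, {"delta_pos": [0, 0, 0], "turn": 0, "claw": 1}]'

```text
time_s: 13.12
tcp_pos: [0.5231, -0.126, 0.0951]
ee_rot: [[0.292, -0.956, -0.007], [-0.956, -0.292, -0.0], [-0.002, 0.006, -1.0]]
wrist_force: [0.5, -0.1, 0.1]
gripper_width: 1.001
gripper_force: 0.0
```

```bash
python3 -c "
from h import *
need((528,-126,33),-162.6)"
```

```text
t 13.125 q [  3.7  21.3 -21.3  -0.  -47.8  13.3] tcp [ 523.1 -126.    95.1] yawy -163.01 F [ 0.5 -0.1  0.1] M [0.03 0.09 0.  ] grip 87.1 0.0
tool delta mm [ 1.5 -5.1 62.1]
turn(cw+) -0.007
```

drive_tool --moves '[{"delta_pos": [1.5, -5, 20], "turn": -0.007, "claw": 1}, {"delta_pos": [0, 0, 22], "turn": 0, "claw": 1}, {"delta_pos": [0, 0, 15], "turn": 0, "claw": 1}, {"delta_pos": [0, 0, 5], "turn": 0, "claw": 0.7}, {"delta_pos": [0, 0, 0], "turn": 0, "claw": 0.58}, {"delta_pos": [0, 0, 0], "turn": 0, "claw": 0.54}, {"delta_pos": [0, 0, 0], "turn": 0, "claw": 0.45}, {"delta_pos": [0, 0, 0], "turn": 0, "claw": 0.4}, {"delta_pos": [0, 0, 0], "turn": 0, "claw": 0.4}]'

```text
time_s: 14.25
tcp_pos: [0.5299, -0.1259, 0.0358]
ee_rot: [[0.301, -0.954, -0.001], [-0.954, -0.301, -0.0], [-0.0, 0.001, -1.0]]
wrist_force: [-1.9, -0.7, 3.4]
gripper_width: 0.517
gripper_force: 30.0
```

```bash
python3 -c "
from h import *
need((528,-126,33),-162.6)"
```

```text
t 14.25 q [  3.7  26.4 -23.8   0.  -39.8  13.8] tcp [ 529.9 -125.9   35.8] yawy -162.47 F [-1.9 -0.7  3.4] M [-0.    0.8   0.02] grip 44.9 30.0
tool delta mm [-0.5  1.9  2.8]
turn(cw+) 0.002
```

drive_tool --moves '[{"delta_pos": [0, 0, -5], "turn": 0, "claw": 0.4}, {"delta_pos": [0, 0, -10], "turn": 0.07, "claw": 0.4}, {"delta_pos": [0, 0, 0], "turn": 0.09, "claw": 0.4}, {"delta_pos": [0, 0, 0], "turn": 0.067, "claw": 0.4}, {"delta_pos": [0, 0, 0], "turn": 0, "claw": 0.4}]'

```text
time_s: 14.88
tcp_pos: [0.5305, -0.1257, 0.0504]
ee_rot: [[0.08, -0.997, -0.0], [-0.997, -0.08, 0.0], [-0.0, 0.0, -1.0]]
wrist_force: [0.2, 0.4, -2.5]
gripper_width: 0.514
gripper_force: 30.0
```

```bash
python3 -c "
from h import *
need((634,-30,51),-175.5)"
```

```text
t 14.875 q [  3.7  25.2 -23.1  -0.  -41.7   0.9] tcp [ 530.5 -125.7   50.4] yawy -175.44 F [ 0.2  0.4 -2.5] M [ 0.02  0.1  -0.03] grip 44.7 30.0
tool delta mm [ -87.1 -110.8   -0.6]
turn(cw+) 0.001
```

drive_tool --moves '[{"delta_pos": [-11, -13, 0], "turn": 0, "claw": 0.4}, {"delta_pos": [-16, -20, 0], "turn": 0, "claw": 0.4}, {"delta_pos": [-16, -20, 0], "turn": 0, "claw": 0.4}, {"delta_pos": [-16, -20, 0], "turn": 0, "claw": 0.4}, {"delta_pos": [-16, -20, 0], "turn": 0, "claw": 0.4}, {"delta_pos": [-12, -18, 0], "turn": 0, "claw": 0.4}, {"delta_pos": [0, 0, 0], "turn": 0, "claw": 0.4}, {"delta_pos": [0, 0, 0], "turn": 0, "claw": 0.4}]'

```text
time_s: 15.88
tcp_pos: [0.6338, -0.0301, 0.05]
ee_rot: [[0.079, -0.997, -0.001], [-0.997, -0.079, -0.0], [-0.0, 0.001, -1.0]]
wrist_force: [-0.3, 0.5, -3.6]
gripper_width: 0.514
gripper_force: 30.0
```

```bash
python3 -c "
from h import *
need((634,-30,36),-175.5)
for n in('side','top'):
    c=shot(n,n+'3.png'); P=cloud(c); x,y,z=np.moveaxis(P,-1,0); C=c['color'].astype(int)
    roi=(x>.3)&(x<.75)&(y>-.4)&(y<.35); wood=(C[...,0]-C[...,2]>30)
    for nm,m in(('rail',roi&wood&(z>.070)&(z<.086)&(y<.11)),('stile',roi&wood&(z>.056)&(z<.0685)&(y>.07)),('fence',roi&~wood&(z>.024)&(z<.033)&(y<.07)&(x>.6))):
        q=P[m]; 
        if len(q)>5: r=cv2.minAreaRect((q[:,:2]*1000).astype(np.float32)); print(n,nm,len(q),np.round(r[0],1),np.round(r[1],1),round(r[2],2),np.median(q[:,2]).round(4))
c=cv2.imread('pics/top3.png')[140:250,180:340]
cv2.imwrite('pics/crop3.png',cv2.resize(c,None,fx=5,fy=5))
"
```

```text
t 15.875 q [ 11.9  32.2  -9.8  -0.  -48.1  -7.3] tcp [633.8 -30.1  50. ] yawy -175.45 F [-0.3  0.5 -3.6] M [ 0.    0.17 -0.02] grip 44.7 30.0
tool delta mm [-0.  -0.2 14. ]
turn(cw+) 0.001
side rail 378 [631.9 -28.6] [ 48.2 262.1] 4.3 0.078
side stile 894 [503.  109.5] [301.9  84.6] 4.68 0.064
side fence 67 [ 690.5 -173. ] [ 34.  179.1] 5.77 0.0285
top rail 281 [632.9 -42.2] [ 45.9 233. ] 4.51 0.0771
top fence 227 [ 687.4 -182.1] [175.2  64. ] 80.82 0.028
```

View pics/crop3.png

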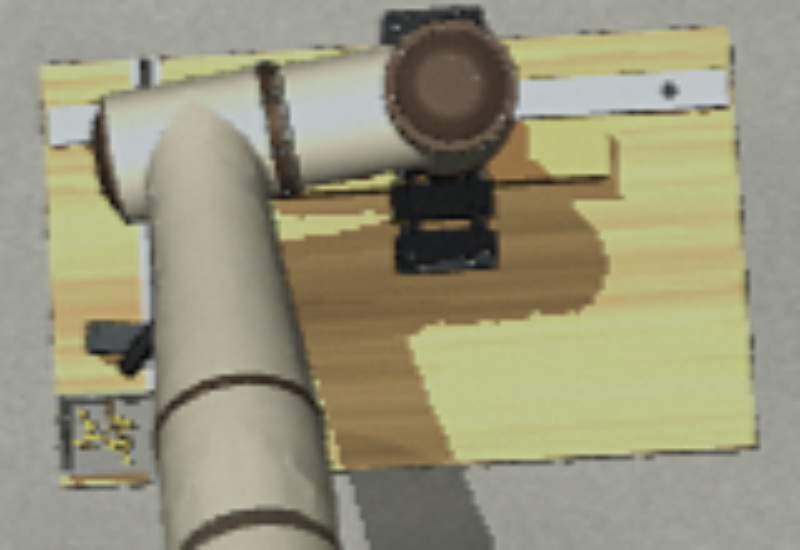

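View pics/side3.png

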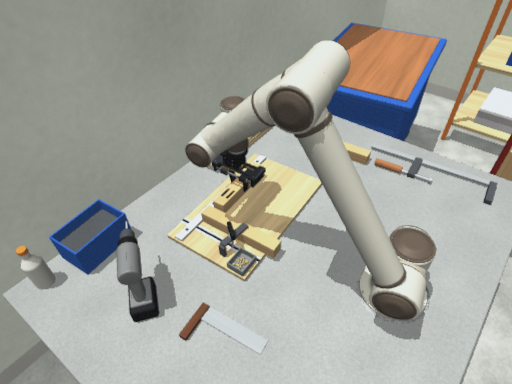

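The rail is aligned at 94.4° and held just ahead of the fence, short of the stile. I'll lower it onto the board.

drive_tool --moves '[{"delta_pos": [0, 0, 6], "turn": 0, "claw": 0.4}, {"delta_pos": [0, 0, 5], "turn": 0, "claw": 0.4}, {"delta_pos": [0, 0, 2.5], "turn": 0, "claw": 0.4}, {"delta_pos": [0, 0, 0], "turn": 0, "claw": 0.4}]'

```text
time_s: 16.48
tcp_pos: [0.634, -0.0304, 0.0366]
ee_rot: [[0.079, -0.997, -0.001], [-0.997, -0.079, -0.0], [0.0, 0.001, -1.0]]
wrist_force: [-0.5, 0.0, -2.4]
gripper_width: 0.518
gripper_force: 30.0
```

```bash
python3 -c "
from h import *
st()"
```

```text
t 16.475 q [ 11.8  33.1 -10.4  -0.  -46.5  -7.3] tcp [634.  -30.4  36.6] yawy -175.48 F [-0.5  0.  -2.4] M [ 0.04  0.07 -0.03] grip 45.1 30.0
```

Just off the board. I'll lower another 1 mm, then approach the fence in small steps.

drive_tool --moves '[{"delta_pos": [0, 0, 1], "turn": 0, "claw": 0.4}, {"delta_pos": [0, -1, 0], "turn": 0, "claw": 0.4}, {"delta_pos": [0, -1, 0], "turn": 0, "claw": 0.4}, {"delta_pos": [0, -1, 0], "turn": 0, "claw": 0.4}]'

```text
time_s: 16.98
tcp_pos: [0.6374, -0.03, 0.0361]
ee_rot: [[0.079, -0.997, 0.0], [-0.997, -0.079, 0.0], [0.0, -0.0, -1.0]]
wrist_force: [-0.0, -0.3, -2.3]
gripper_width: 0.514
gripper_force: 30.0
```

```bash
python3 -c "
from h import *
st()"
```

```text
t 16.975 q [ 11.8  33.4  -9.9   0.  -46.6  -7.3] tcp [637.4 -30.   36.1] yawy -175.47 F [-0.  -0.3 -2.3] M [0.01 0.11 0.06] grip 44.7 30.0
```

drive_tool --moves '[{"delta_pos": [0, -0.7, 0.5], "turn": 0, "claw": 0.4}, {"delta_pos": [0, -0.7, 0.3], "turn": 0, "claw": 0.4}, {"delta_pos": [0, 0, 0], "turn": 0, "claw": 0.4}]'

```text
time_s: 17.35
tcp_pos: [0.6384, -0.03, 0.0359]
ee_rot: [[0.079, -0.997, -0.001], [-0.997, -0.079, -0.0], [0.0, 0.001, -1.0]]
wrist_force: [-3.1, 0.1, 2.9]
gripper_width: 0.512
gripper_force: 30.0
```

```bash
python3 -c "
from h import *
st()"
```

```text
t 17.35 q [ 11.8  33.5  -9.8   0.  -46.7  -7.3] tcp [638.4 -30.   35.9] yawy -175.47 F [-3.1  0.1  2.9] M [ 0.17  1.23 -0.08] grip 44.6 30.0
```

drive_tool --moves '[{"delta_pos": [0, -0.5, -0.3], "turn": 0, "claw": 0.4}, {"delta_pos": [0, -0.5, 0], "turn": 0, "claw": 0.4}, {"delta_pos": [0, 0, 0], "turn": 0, "claw": 0.4}]'

```text
time_s: 17.73
tcp_pos: [0.6395, -0.03, 0.0359]
ee_rot: [[0.079, -0.997, -0.0], [-0.997, -0.079, -0.0], [0.0, 0.001, -1.0]]
wrist_force: [-3.8, 0.2, 6.0]
gripper_width: 0.515
gripper_force: 30.0
```

```bash
python3 -c "
from h import *
st()"
```

```text
t 17.725 q [ 11.8  33.6  -9.6   0.  -46.8  -7.3] tcp [639.5 -30.   35.9] yawy -175.47 F [-3.8  0.2  6. ] M [ 0.05  1.44 -0.01] grip 44.8 30.0
```

drive_tool --moves '[{"delta_pos": [0, -0.5, -0.5], "turn": 0, "claw": 0.4}, {"delta_pos": [0, -0.5, 0], "turn": 0, "claw": 0.4}, {"delta_pos": [0, 0, 0], "turn": 0, "claw": 0.4}]'

```text
time_s: 18.1
tcp_pos: [0.6407, -0.0299, 0.0359]
ee_rot: [[0.079, -0.997, -0.0], [-0.997, -0.079, -0.0], [0.0, 0.0, -1.0]]
wrist_force: [-2.3, -0.3, 2.1]
gripper_width: 0.514
gripper_force: 30.0
```

```bash
python3 -c "
from h import *
st()"
```

```text
t 18.1 q [ 11.8  33.7  -9.4   0.  -46.9  -7.2] tcp [640.7 -29.9  35.9] yawy -175.48 F [-2.3 -0.3  2.1] M [-0.13  1.07  0.02] grip 44.7 30.0
```

drive_tool --moves '[{"delta_pos": [0, -0.5, 0], "turn": 0, "claw": 0.4}, {"delta_pos": [0, -0.5, 0], "turn": 0, "claw": 0.4}, {"delta_pos": [0, 0, 0], "turn": 0, "claw": 0.4}]'

```text
time_s: 18.48
tcp_pos: [0.6419, -0.0297, 0.0359]
ee_rot: [[0.079, -0.997, 0.0], [-0.997, -0.079, 0.0], [-0.0, -0.0, -1.0]]
wrist_force: [-0.8, 0.1, 1.7]
gripper_width: 0.513
gripper_force: 30.0
```

```bash
python3 -c "
from h import *
st()"
```

```text
t 18.475 q [ 11.8  33.8  -9.3   0.  -46.9  -7.2] tcp [641.9 -29.7  35.9] yawy -175.47 F [-0.8  0.1  1.7] M [-0.1   0.79 -0.02] grip 44.6 30.0
```

drive_tool --moves '[{"delta_pos": [0, -0.5, 0], "turn": 0, "claw": 0.4}, {"delta_pos": [0, -0.5, 0], "turn": 0, "claw": 0.4}, {"delta_pos": [0, 0, 0], "turn": 0, "claw": 0.4}]'

```text
time_s: 18.85
tcp_pos: [0.6423, -0.0296, 0.0359]
ee_rot: [[0.079, -0.997, -0.001], [-0.997, -0.079, -0.0], [-0.0, 0.001, -1.0]]
wrist_force: [-2.2, -0.3, 1.7]
gripper_width: 0.508
gripper_force: 30.0
```

```bash
python3 -c "
from h import *
st()"
```

```text
t 18.85 q [ 11.7  33.8  -9.1  -0.  -47.1  -7.2] tcp [642.3 -29.6  35.9] yawy -175.48 F [-2.2 -0.3  1.7] M [-0.01  1.2   0.02] grip 44.2 30.0
```

drive_tool --moves '[{"delta_pos": [0, -0.5, 0], "turn": 0, "claw": 0.4}, {"delta_pos": [0, 0, 0], "turn": 0, "claw": 0.4}]'

```text
time_s: 19.1
tcp_pos: [0.6423, -0.0296, 0.0359]
ee_rot: [[0.079, -0.997, -0.002], [-0.997, -0.079, -0.0], [-0.0, 0.002, -1.0]]
wrist_force: [-4.7, -0.3, 3.8]
gripper_width: 0.514
gripper_force: 30.0
```

```bash
python3 -c "
from h import *
st()"
```

```text
t 19.1 q [ 11.7  33.8  -9.1  -0.  -47.2  -7.2] tcp [642.3 -29.6  35.9] yawy -175.48 F [-4.7 -0.3  3.8] M [0.07 1.52 0.04] grip 44.7 30.0
```

Fence contact is at TCP x = 642.3. I'll back off slightly so the rail just touches, then slide it toward the stile.

drive_tool --moves '[{"delta_pos": [0, 0.9, -0.2], "turn": 0, "claw": 0.4}, {"delta_pos": [-3, 0, 0], "turn": 0, "claw": 0.4}, {"delta_pos": [-4, 0, 0], "turn": 0, "claw": 0.4}, {"delta_pos": [-2, 0, 0], "turn": 0, "claw": 0.4}, {"delta_pos": [-1, 0, 0], "turn": 0, "claw": 0.4}, {"delta_pos": [0, 0, 0], "turn": 0, "claw": 0.4}]'

```text
time_s: 19.85
tcp_pos: [0.6414, -0.0193, 0.036]
ee_rot: [[0.079, -0.997, -0.0], [-0.997, -0.079, 0.0], [-0.0, 0.0, -1.0]]
wrist_force: [-2.5, 1.1, -2.4]
gripper_width: 0.518
gripper_force: 30.0
```

```bash
python3 -c "
from h import *
st()"
```

```text
t 19.85 q [ 12.7  33.7  -9.4  -0.  -46.9  -8.1] tcp [641.4 -19.3  36. ] yawy -175.47 F [-2.5  1.1 -2.4] M [0.05 0.69 0.04] grip 45.0 30.0
```

drive_tool --moves '[{"delta_pos": [-1, 0, 0.3], "turn": 0, "claw": 0.4}, {"delta_pos": [-1, 0, 0], "turn": 0, "claw": 0.4}, {"delta_pos": [-0.5, 0, 0], "turn": 0, "claw": 0.4}, {"delta_pos": [0, 0, 0], "turn": 0, "claw": 0.4}]'

```text
time_s: 20.35
tcp_pos: [0.6412, -0.0172, 0.0359]
ee_rot: [[0.079, -0.997, -0.0], [-0.997, -0.079, 0.0], [-0.0, 0.0, -1.0]]
wrist_force: [-1.9, -0.5, -2.6]
gripper_width: 0.516
gripper_force: 30.0
```

```bash
python3 -c "
from h import *
st()"
```

```text
t 20.35 q [ 12.9  33.7  -9.4  -0.  -46.9  -8.4] tcp [641.2 -17.2  35.9] yawy -175.47 F [-1.9 -0.5 -2.6] M [-0.25  0.77  0.05] grip 44.9 30.0
```

drive_tool --moves '[{"delta_pos": [-0.6, 0, 0.3], "turn": 0, "claw": 0.4}, {"delta_pos": [-0.6, 0, 0], "turn": 0, "claw": 0.4}, {"delta_pos": [-0.6, 0, 0], "turn": 0, "claw": 0.4}, {"delta_pos": [0, 0, 0], "turn": 0, "claw": 0.4}]'

```text
time_s: 20.85
tcp_pos: [0.6411, -0.0157, 0.0359]
ee_rot: [[0.079, -0.997, -0.0], [-0.997, -0.079, -0.0], [0.0, 0.0, -1.0]]
wrist_force: [-1.9, -2.6, 0.1]
gripper_width: 0.517
gripper_force: 30.0
```

```bash
python3 -c "
from h import *
st()"
```

```text
t 20.85 q [ 13.   33.7  -9.5   0.  -46.9  -8.5] tcp [641.1 -15.7  35.9] yawy -175.47 F [-1.9 -2.6  0.1] M [-1.04  0.96  0.06] grip 45.0 30.0
```

drive_tool --moves '[{"delta_pos": [-0.5, 0, 0], "turn": 0, "claw": 0.4}, {"delta_pos": [-0.5, 0, 0], "turn": 0, "claw": 0.4}, {"delta_pos": [0, 0, 0], "turn": 0, "claw": 0.4}]'

```text
time_s: 21.22
tcp_pos: [0.6411, -0.0157, 0.0359]
ee_rot: [[0.079, -0.997, -0.0], [-0.997, -0.079, -0.001], [0.001, 0.0, -1.0]]
wrist_force: [-2.4, -5.6, -0.1]
gripper_width: 0.518
gripper_force: 30.0
```

```bash
python3 -c "
from h import *
st()"
```

```text
t 21.225 q [ 13.1  33.7  -9.5   0.1 -46.9  -8.6] tcp [641.1 -15.7  35.9] yawy -175.48 F [-2.4 -5.6 -0.1] M [-1.99  0.73  0.1 ] grip 45.1 30.0
```

Stile contact is at TCP y = -15.7, with a stiffness of about 3 N/mm. I'll build up the push.

drive_tool --moves '[{"delta_pos": [-0.8, 0.3, 0], "turn": 0, "claw": 0.4}, {"delta_pos": [-0.8, 0, 0], "turn": 0, "claw": 0.4}, {"delta_pos": [0, 0, 0], "turn": 0, "claw": 0.4}, {"delta_pos": [0, 0, 0], "turn": 0, "claw": 0.4}]'

```text
time_s: 21.72
tcp_pos: [0.6411, -0.0156, 0.0359]
ee_rot: [[0.079, -0.997, 0.0], [-0.997, -0.079, -0.003], [0.003, -0.0, -1.0]]
wrist_force: [0.1, -12.4, -1.1]
gripper_width: 0.517
gripper_force: 30.0
```

```bash
python3 -c "
from h import *
st()"
```

```text
t 21.725 q [ 13.1  33.7  -9.6   0.2 -46.8  -8.8] tcp [641.1 -15.6  35.9] yawy -175.49 F [  0.1 -12.4  -1.1] M [-3.42  0.2   0.06] grip 44.9 30.0
```

drive_tool --moves '[{"delta_pos": [-0.5, 0, 0.2], "turn": 0, "claw": 0.4}, {"delta_pos": [0, 0, 0], "turn": 0, "claw": 0.4}, {"delta_pos": [0, 0, 0], "turn": 0, "claw": 0.4}, {"delta_pos": [0, 0, 0], "turn": 0, "claw": 0.4}]'

```text
time_s: 22.22
tcp_pos: [0.6411, -0.0156, 0.0359]
ee_rot: [[0.079, -0.997, 0.0], [-0.997, -0.079, -0.003], [0.003, -0.0, -1.0]]
wrist_force: [0.2, -13.8, -0.0]
gripper_width: 0.513
gripper_force: 30.0
```

```bash
python3 -c "
from h import *
for i in range(4): 
    st(); c=shot('side')
c=shot('top','top4.png')
c=shot('side','side4.png'); P=cloud(c); x,y,z=np.moveaxis(P,-1,0); C=c['color'].astype(int)
m=(x>.55)&(x<.68)&(y<.0)&(y>-.2)&(z>.056)&(z<.069)&(C[...,0]-C[...,2]>30); r=cv2.minAreaRect((P[m][:,:2]*1000).astype(np.float32)); print(r,np.median(P[m][:,2]))
cv2.imwrite('pics/crop4.png',cv2.resize(c['color'][130:270,160:330,::-1],None,fx=4,fy=4,interpolation=cv2.INTER_CUBIC))
"
```

```text
t 22.225 q [ 13.1  33.7  -9.6   0.3 -46.8  -8.8] tcp [641.1 -15.6  35.9] yawy -175.49 F [  0.2 -13.8  -0. ] M [-3.88  0.18  0.08] grip 44.6 30.0
t 22.275 q [ 13.1  33.7  -9.6   0.3 -46.8  -8.8] tcp [641.1 -15.6  35.9] yawy -175.49 F [ -0.4 -13.8  -0.2] M [-3.86  0.2   0.12] grip 44.6 30.0
t 22.325 q [ 13.1  33.7  -9.6   0.3 -46.8  -8.8] tcp [641.1 -15.6  35.9] yawy -175.49 F [  0.1 -14.   -0.5] M [-3.9   0.21  0.1 ] grip 45.3 30.0
t 22.375 q [ 13.1  33.7  -9.6   0.3 -46.8  -8.8] tcp [641.1 -15.6  35.9] yawy -175.49 F [  0.5 -14.2  -1.3] M [-3.86  0.24  0.06] grip 44.8 30.0
((646.0275268554688, -71.49400329589844), (47.01476287841797, 146.80548095703125), 4.976601600646973) 0.06425318563936533
```

View pics/crop4.png

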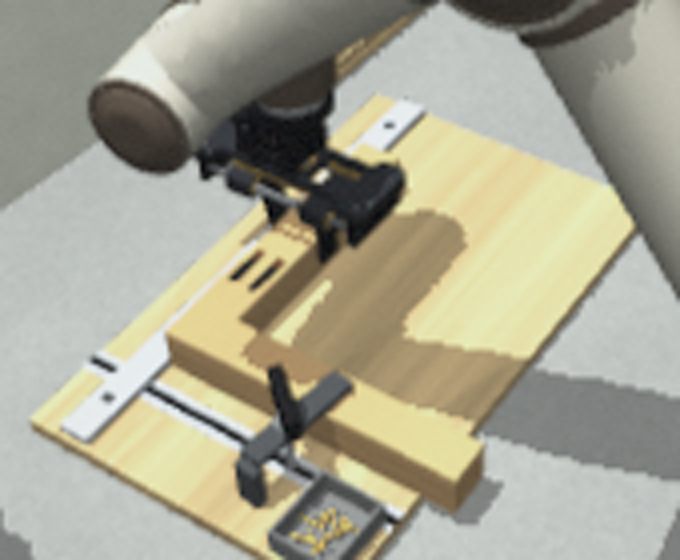

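The picture shows the rail's pocket end, holes up near crop pixel (255,270), flush on the stile at about (230,320). The rail runs along the fence and the handle is turned. The push is steady at 14 N, so I'll hand it in.

```bash
python3 -c "
from h import *
st(); print(ticket.finish_job())"
```

```text
t 22.525 q [ 13.1  33.7  -9.6   0.3 -46.8  -8.8] tcp [641.1 -15.6  35.9] yawy -175.49 F [  0.4 -13.1  -0.7] M [-3.87  0.2   0.11] grip 45.0 30.0
the job is handed in; nothing more can be done
None
```

The job is handed in at 22.5 s: the T-handle turned 1.1 rad past its click, then the rail was set flat along the fence and square on the stile. The arm is still holding it there at 13–14 N (13.1 N on the last reading); I don't have the verdict.

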